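Back off the left-hand nut of a spindle sander with a box key

TASK

The sleeve of the spindle sander is due for changing, and the shaft is already pinned. Take the box key that fits from the tool board, feel it down over the spindle nut without leaning on it, and back the nut off by at least one flat (a sixth of a turn): it has a left-hand thread, so make sure it is giving and not getting tighter. Then lift the key off and stand it upright on the tool board again, leaving everything else where it is.

Things in the scene. Friction and masses are not known exactly. Their poses are not given: they have to be found in the camera images.
- sander: Spindle sander let into the bench, fixed: grey cast table 290 x 360 mm (its x by y), top 30 mm over the bench; at its centre a vertical sanding drum 76 mm across (brown abrasive sleeve), top 145 mm over the bench, and on it a steel clamp washer 56 mm across, 4 mm thick. Origin: on the drum's axis at bench height; z up.
- nut_seat (a point): Point on the drum's axis on the washer's top face (149 mm over the bench), fixed to the sander, where the nut sits: a steel lock nut 30 mm across flats, 34.6 mm across corners, 18.5 mm high, its top 4 mm tapering to 25.5 mm across flats; the shaft end (19 mm across) shows 6 mm above it. The hexagon stands at any angle: neither this frame nor the joint tells which.
- nut (a joint): Turn of the nut off its tight place, rad: 0 at the start (tight), grows clockwise seen from above, which loosens (left-hand thread). Clockwise it turns stiffly and evenly, about 0.75 N m all the way (nylon insert), and stays where it is left. It cannot turn anticlockwise from 0: see past_tight. It does not rise as it turns.
- box_key: The key that fits, the wider of the two: plain steel hexagonal tube open right through, 110 mm long, 32 mm across flats inside, 39 mm outside, 0.34 kg, upright on the tool board. Origin: on its axis at its lower end; z up along it. Flats, inside and out, face its x axis and every 60 deg on. It goes onto the nut within about 6 deg of true and drops until it rests on the washer.
- small_key: A smaller box key of the same kind, 110 mm long, 25.5 mm across flats inside and 31.5 mm outside, too small for the nut, upright on the tool board. Origin: on its axis at its lower end. To be left alone.
- tool_board: Plywood board lying on the bench, 180 x 250 mm (its x by y), 12 mm thick, fixed. The two keys stand on it, one towards each end of its length, 120 mm apart; which is where varies. Origin: centre of its underside; z up.
- cup_a: Eight-sided wooden cup, 88 mm tall, about 62 mm across, standing on the sander's table. Origin: centre of its foot. To be left alone.
- cup_b: Eight-sided wooden cup like it, on the bench. To be left alone.
- cup_c: Eight-sided wooden cup like it, on the bench. To be left alone.
- spare_sleeve: Spare abrasive sleeve, a brown tube 76 mm across and 115 mm tall, upright on the bench. Origin: centre of its lower end. To be left alone.
- sanding_block: Wooden sanding block 115 x 65 x 36 mm lying on the sander's table. Origin: centre of its underside. To be left alone.
- glue_bottle: White glue bottle with a pointed cap, 54 mm across, 135 mm tall, on the bench. To be left alone.
- past_tight (a joint): How far the nut has been overtightened, rad: 0 at the start, grows if it is forced anticlockwise seen from above from its tight place. That takes over 1 N m, climbing by 4 N m per rad; up to there it stands solid. To stay at 0.

How it is judged (in metres and radians):
On the way, in this order (a step that is already met when the one before it is completed fails the run):
1. the fitting key is seated over the nut, upright (horizontal distance between box_key and nut_seat below 0.004 m and z of box_key in the frame of nut_seat below 0.009 m and angle between box_key's own z axis and vertical below 0.12 rad), for 0.2 s.
2. with the key seated on it, the nut has been turned at least 0.9 rad clockwise (all of step 1 and value of joint nut above 0.9 rad), for 0.2 s.
At the end, for the whole second after the job is handed in: The nut is backed off by at least 0.9 rad (a sixth of a turn, less the key's play) and the box key stands upright (within 0.08 rad) and at rest on the tool board, its axis within the board's edges; the other things are within 30 mm of where they began (value of joint nut above 0.9 rad and x of box_key in the frame of tool_board between -0.09 and 0.09 m and y of box_key in the frame of tool_board between -0.125 and 0.125 m and z of box_key in the frame of tool_board between 0.006 and 0.018 m and angle between box_key's own z axis and vertical below 0.08 rad and linear speed of box_key below 0.02 m/s); the robot touches nothing.
It fails at once if the nut is tightened further: forced anticlockwise by more than 0.08 rad (value of joint past_tight above 0.08 rad).
It fails at once if the key is leaned on: pressed on the nut with more than 60 N (its contact forces added up) while it is not down over the flats (z of box_key in the frame of nut_seat above 0.009 m and contact force between box_key and sander above 60 N).
It fails at once if another thing is pushed away by more than 30 mm (distance of any of small_key, cup_a, cup_b, cup_c, spare_sleeve, sanding_block, glue_bottle from where it was at the start of the episode above 0.03 m).
It also fails if it takes over 70 s, if anything falls off the work surface, if the arm or the gripper's body presses on something with over 40 N, if the wrist force passes 120 N, or if a joint passes its speed limit or range.

ROBOT

A 7-joint arm with a two-finger parallel gripper is mounted at the origin on the work surface. World frame = base frame: x ahead of the robot, y to its left, z up, the work surface at z = 0. Lengths are in m, angles in degrees, forces in N, time in s.
With the tool pointing down it reaches from about 0.375 to 0.925 m from the base axis. Payload 3.1 kg.
Tool frame: the origin (TCP) lies midway between the tips of the shut fingers; the grasp point (between the pads) lies 19 mm behind it; z points along the fingers, y is the direction in which the jaws open and shut (so a half turn about z gives the same grasp; the last joint's range is limited). The gripper opens to 85 mm and grips with 20 to 120 N. Pads are 22 mm wide; open, the fingers measure 114 mm over their backs; the gripper's body (76 mm by 85 mm) begins 54 mm behind the grasp point. The pads swing forward as they close: fully open they stand 13 mm farther back than shut.
Start: joints at [-69.603, 21.939, 2.515, 91.553, -1.026, 66.532, -2.859], TCP at [0.285, 0.584, 0.231] pointing down, gripper open.
Joint ranges: [-149.38, 149.38], [-23.57, 123.04], [-84.95, 90], [0, 143.3], [-89.99, 269.99], [3.08, 112.72], [-163.45, 163.45]. Speed limits (degrees/s): [159.86, 159.86, 180, 180, 180, 180, 180].

INTERFACE

Orientations are given as a 3x3 rotation matrix whose columns are the frame's x, y, z axes.
In Python, from plant import ctrl, cams gives the robot as it stands. The module is installed in compiled form; this text tells all that it offers.
- The arm moves only by the shell command python3 -m crank 'ROWS' [OPENING]. ROWS is JSON, a list of rows, each an object of numbers: "dx", "dy", "dz": the shift along the tool's x, y, z in m; "roll": the turn about the tool's z in rad. In form: [{"dx": .., "dy": .., "dz": .., "roll": ..}, ...]. A call has 1 to 8 rows; each row shifts and turns the pose as measured when the row begins, along the tool's axes as they then stand; what a row does not reach is not made up. A row lasts 1/8 s, in which the tool goes at most 62.5 mm and 10.7 degrees, less where a joint would pass 70% of its speed; a pose out of reach is approached as far as the arm can. A call is refused whole if a number of a shift passes 0.0625 or a number of a turn 0.188, either way. A call with a gripper value outside its range is refused whole. OPENING is the closure, from 0 (fully open) to 1 (shut), set as the call begins (- or left out, the last holds). The fingers move at their own pace and stop on an object; the grip force is fixed at half the most. Time passes only in rows, so rows that do not move let the fingers close. It gives the time, the measured TCP pose, the force and the opening at its end, in the units of the state.
- ctrl.state(): the state, without advancing time (a new reading comes with each control period).
- cams.grab_frame(name): name is "scene" or "top"; returns (picture, depth): 384x512x3 uint8, red, green, blue; 384x512 float32, m along the optical axis (not along the pixel's ray), 0 where there is no reading.
- cams.camera_params(name): a dict with "fovy" (degrees; the focal length in pixels is half the picture's height over the tangent of half this angle, whatever the lens; pixels are square), "cx", "cy" (the principal point, pixels), "R" (3x3) and "t" (3): a world point X has camera coordinates R X + t. Camera axes: x right, y down, z forward; pixel columns grow to the right and rows downward; lengths in m; the calibration is good to about 2 mm. A picture is of the moment at which its call begins. camera_params takes no time and is no camera call.
- ctrl.job_done(): hands the job in, once; it reports no verdict.
The state is a dict: "clock": time; "q": joint angles; "joint_velocities": joint speeds; "joint_efforts": joint torques, N m; "ee_pos": TCP position; "eef_rot": TCP orientation; "contact_force": force on the tool from outside, world axes, zero at the start; "moment": the same for the moment, N m; "grip_width": opening from 0.0 (shut) to 1.0 (fully open).
Only numpy, scipy, OpenCV 4.12 (cv2) and the standard library are available. Lean on these libraries where they do the work, as an engineer would, in place of code of your own. Each camera call takes 0.05 s, during which the arm holds its last target. There are 200 camera calls.

## Working session

There is one attempt and no reset: what is moved stays moved. The work goes in short steps, Python scripts to look and compute and a shell command to move; the robot and the scene stay as the last step left them, time stands still between calls to the robot, and variables do not carry over. Pictures are saved under pics/ and viewed, about 8 in all and at most 12, crops included, and the job is handed in when it is done.

```bash
mkdir -p pics
cat > h.py <<'E'
import numpy as np, cv2
from plant import ctrl, cams
def grab(n):
    p,d=cams.grab_frame(n); c=cams.camera_params(n); return p,d,c
def cloud(d,c):
    f=192/np.tan(np.radians(c['fovy'])/2); v,u=np.mgrid[:384,:512]
    P=np.stack([(u-c['cx'])/f*d,(v-c['cy'])/f*d,d],-1)
    return (P-np.array(c['t']))@np.array(c['R'])
def save(n,p,s=1):
    cv2.imwrite('pics/'+n,cv2.resize(p[...,::-1],None,fx=s,fy=s,interpolation=cv2.INTER_CUBIC))
E
python3 - <<'E'
from h import *
for n in('scene','top'):
    p,d,c=grab(n); save(n+'0.png',p,1.5); np.savez('pics/'+n+'0.npz',p=p,d=d,w=cloud(d,c))
    print(n,c)
print(ctrl.state())
E
```

```text
scene {'fovy': 46.237531487478535, 'cx': 260.785282739309, 'cy': 189.7321969252881, 'R': array([[ 0.09941638,  0.99502415,  0.00658164],
       [ 0.74864014, -0.07043881, -0.65922402],
       [-0.65548022,  0.07046495, -0.7519178 ]]), 't': array([-0.00827428, -0.34880183,  1.9591899 ])}
top {'fovy': 50.7255178055743, 'cx': 256.2065471979274, 'cy': 189.54367135003017, 'R': array([[ 0.02010173, -0.99979066, -0.00381579],
       [-0.9856002 , -0.01917522, -0.16800167],
       [ 0.16789333,  0.00713797, -0.98577933]]), 't': array([-0.03402705,  0.59086127,  1.15990852])}
{'clock': 0.1, 'q': array([-69.59996015,  21.98893282,   2.50968493,  91.64206835,
        -1.02451218,  66.53377674,  -2.85778096]), 'joint_velocities': array([-0.09309773, -0.12857542,  0.06940498, -0.28477675, -0.01905267,
        0.04623566, -0.01524066]), 'joint_efforts': array([ 2.80673179e-03, -4.34730542e+01,  1.02936499e+00, -2.50454789e+01,
        1.08958830e-02,  5.46626470e-03, -1.11786770e-05]), 'ee_pos': array([0.28457718, 0.58340652, 0.22997743]), 'eef_rot': array([[-8.98828611e-01,  4.38299209e-01, -9.65175734e-04],
       [ 4.38300251e-01,  8.98825707e-01, -2.28895755e-03],
       [-1.35723522e-04, -2.48041730e-03, -9.99996915e-01]]), 'contact_force': array([ 0.25747883, -0.71523109,  0.52137631]), 'moment': array([ 0.00326122, -0.04337949,  0.00279614]), 'grip_width': 0.9989528387917237}
```

View pics/top0.png

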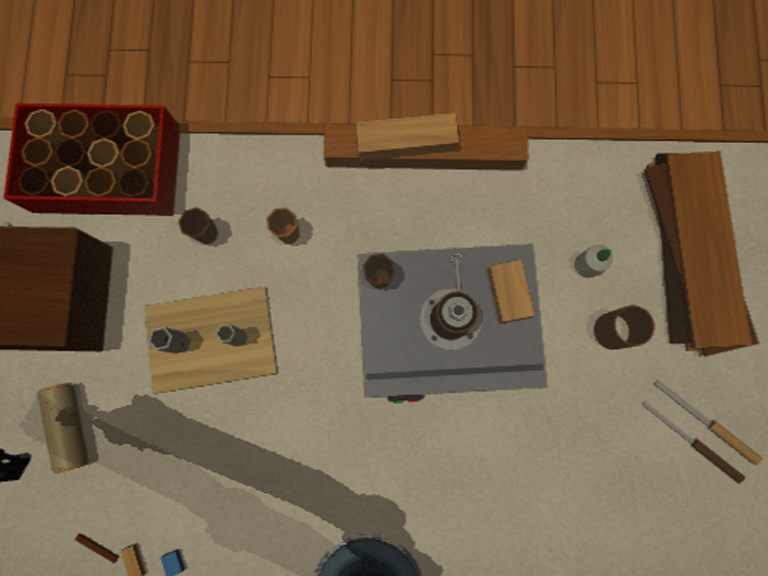

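View pics/scene0.png

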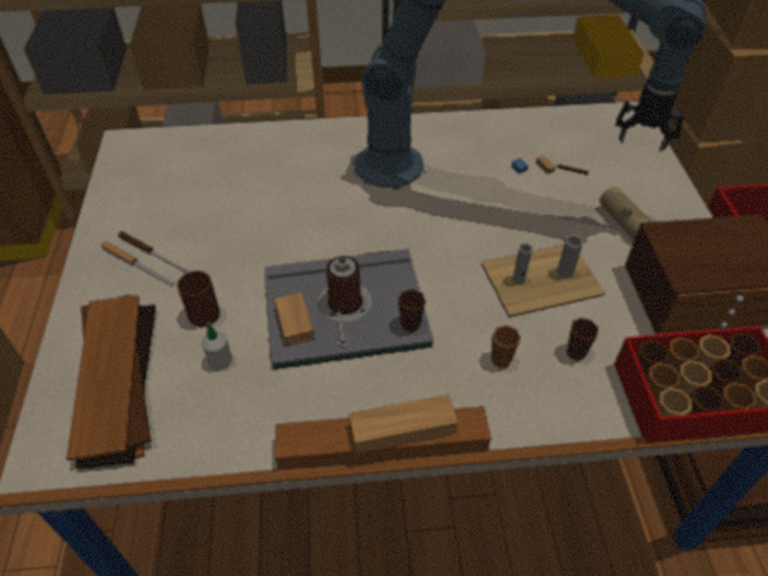

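The top view has the wider key at about (160,338) of the enlarged picture and the small key at (225,332). The nut is at (458,311). The scene view confirms the wider key is the left one (larger y). Next I'll enlarge them and measure.

Run:
```python
from h import *
z=np.load('pics/top0.npz');p,d,w=z['p'],z['d'],z['w']
a=p[208:244,92:140];b=p[190:226,281:329]
save('crop1.png',np.hstack([a,b]),8)
def blob(u0,u1,v0,v1,zl,zh):
    m=np.zeros(d.shape,bool);m[v0:v1,u0:u1]=1
    m&=(w[...,2]>zl)&(w[...,2]<zh)
    q=w[m];(c,r)=cv2.minEnclosingCircle(q[:,:2].astype(np.float32))
    print(zl,zh,len(q),'mean',q.mean(0).round(4),'circ',np.round(c,4),round(r,4),'min',q.min(0).round(3),'max',q.max(0).round(3))
blob(92,140,208,244,.112,.135)
blob(140,175,205,240,.112,.135)
blob(275,335,180,235,.140,.155)
blob(275,335,180,235,.160,.172)
blob(275,335,180,235,.172,.19)
blob(275,335,180,235,.02,.04)
np.set_printoptions(linewidth=220,precision=0,suppress=True)
print((w[195:222,292:318,2]*1000).astype(int))
```

```text
0.112 0.135 97 mean [0.4708 0.3887 0.1194] circ [0.4705 0.39  ] 0.0223 min [0.45  0.368 0.113] max [0.491 0.412 0.126]
0.112 0.135 58 mean [0.484  0.2697 0.1203] circ [0.4829 0.2695] 0.0178 min [0.468 0.252 0.113] max [0.499 0.287 0.126]
0.14 0.155 494 mean [ 0.5272 -0.1553  0.1466] circ [ 0.5282 -0.1561] 0.0382 min [ 0.491 -0.193  0.14 ] max [ 0.566 -0.119  0.154]
0.16 0.172 82 mean [ 0.5269 -0.1554  0.1665] circ [ 0.5273 -0.1557] 0.0164 min [ 0.511 -0.171  0.16 ] max [ 0.543 -0.141  0.172]
0.172 0.19 28 mean [ 0.528  -0.1554  0.1741] circ [ 0.5272 -0.1564] 0.0092 min [ 0.52  -0.165  0.172] max [ 0.536 -0.148  0.177]
0.02 0.04 2386 mean [ 0.543  -0.1636  0.0301] circ [ 0.545  -0.1674] 0.1201 min [ 0.462 -0.258  0.022] max [ 0.629 -0.079  0.04 ]
[[  32   31   29   27   29   32   35  145  144  145  146  147  145  142  145  146  148  142  142   28   25   26   31   30   27   32]
 [  31   30   28   31   30  147  147  141  144  148  143  147  142  145  143  140  143  144  140  144   30   30   29   28   33   27]
 [  30   28   32   32  146  141  140  144  146  148  146  146  146  143  145  
[... 2547 characters left out ...]
145  144  149  144  146   31   30]
 [ 100  116  131  144  140  147  146  143  147  147  149  148  147  147  150  149  145  147  143  145  146  145  146  140   28   30]
 [  83  101  120  134  141  143  144  144  148  142  145  145  146  145  148  143  148  144  144  145  142  143   32   30   34   32]
 [  69   91  105  119  134  143  145  140  146  147  144  143  144  147  147  146  144  144  144  145  142   32   28   31   29   31]
 [  57   75   88  104  112  127 1242  144  140  142  143  147  145  148  144  146 1242  144  147  144   32   34   28   29   30   34]
 [  41   52   69   81   97  107  114  123  132  142  142  144  147  143  141  145  141  132   77   29   28   27   31   33   24   28]]
```

View pics/crop1.png

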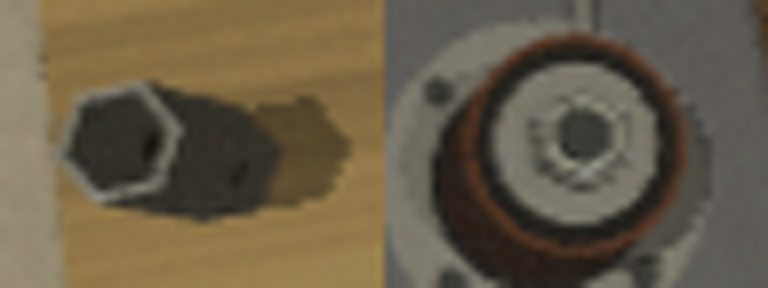

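```bash
cat > fit.py <<'E'
from h import *
from scipy.optimize import minimize
def proj(P,c):
    f=192/np.tan(np.radians(c['fovy'])/2); q=P@np.array(c['R']).T+np.array(c['t'])
    return np.stack([f*q[:,0]/q[:,2]+c['cx'],f*q[:,1]/q[:,2]+c['cy']],-1)
def hexp(x,y,a,af,z):   # a: direction of a flat normal, deg
    t=np.radians(a+30+60*np.arange(6)); r=af/np.sqrt(3)
    return np.stack([x+r*np.cos(t),y+r*np.sin(t),np.full(6,z)],-1)
def fit(n,c,d,x0,y0,layers,zlo,rad,zc):
    """silhouette fit; d = averaged depth"""
    w=cloud(d,c); S=8; ztop=layers[-1][1]
    u,v=proj(np.array([[x0,y0,zc]]),c)[0].astype(int)
    sl=np.s_[v-rad:v+rad,u-rad:u+rad]
    h=np.clip(w[sl][...,2],zlo-.01,zlo+.01)-zlo
    near=np.hypot(w[sl][...,0]-x0,w[sl][...,1]-y0)<.035
    h=np.where(near,h,-.01).astype(np.float32)
    M=cv2.resize(h,None,fx=S,fy=S,interpolation=cv2.INTER_LINEAR)>0
    cs,_=cv2.findContours(M.astype(np.uint8),0,1); k=max(cs,key=cv2.contourArea)
    M=np.zeros(M.shape,np.uint8); cv2.drawContours(M,[cv2.convexHull(k)],-1,1,-1)
    def cost(p,full=False):
        P=np.vstack([hexp(p[0],p[1],p[2],af,z) for af,z in layers])
        q=(proj(P,c)-[u-rad,v-rad]+.5)*S-.5
        H=np.zeros(M.shape,np.uint8); cv2.fillConvexPoly(H,cv2.convexHull(np.round(q*16).astype(np.int32)),1,shift=4)
        return (H!=M).sum()/M.sum()
    out=[]
    for a in range(0,60,6):
        r=minimize(cost,[x0,y0,a],method='Nelder-Mead',options=dict(initial_simplex=[[x0,y0,a],[x0+.003,y0,a],[x0,y0+.003,a],[x0,y0,a+6]],maxiter=150))
        out.append((r.fun,*r.x))
    out.sort(); print(n,[tuple(np.round(o,4)) for o in out[:3]]); return out[0]
def avg(cam,N):
    D=[];I=[]
    for _ in range(N): p,d,c=grab(cam); D.append(np.where(d>0,d,np.nan)); I.append(p.astype(float))
    return np.nanmedian(D,0).astype(np.float32),np.mean(I,0).astype(np.uint8),c
KEY=[(.039,.030),(.039,.122)]; NUT=[(.030,.157),(.030,.1635),(.0255,.1675)]
E
python3 - <<'E'
from fit import *
d,p,c=avg('top',8); np.savez('pics/t8.npz',d=d,p=p)
fit('key',c,d,.4705,.389,KEY,.03,30,.07)
fit('small',c,d,.4835,.2695,[(.0315,.03),(.0315,.122)],.03,30,.07)
fit('nut',c,d,.527,-.1555,NUT,.157,16,.16)
d,p,c=avg('scene',6)
fit('key-s',c,d,.4705,.389,KEY,.03,30,.07)
fit('nut-s',c,d,.527,-.1555,NUT,.157,16,.16)
z=np.load('pics/t8.npz'); save('nutavg.png',z['p'][195:221,290:322],20)
w=cloud(d,c)
print(ctrl.state()['clock'])
E
```

```text
key [(np.float64(0.0344), np.float64(0.4712), np.float64(0.39), np.float64(13.7606)), (np.float64(0.0345), np.float64(0.4712), np.float64(0.3902), np.float64(13.3993)), (np.float64(0.0345), np.float64(0.4711), np.float64(0.39), np.float64(14.534))]
small [(np.float64(0.0352), np.float64(0.4838), np.float64(0.2704), np.float64(6.3331)), (np.float64(0.0364), np.float64(0.4839), np.float64(0.2704), np.float64(5.1114)), (np.float64(0.0364), np.float64(0.4839), np.float64(0.2704), np.float64(5.0548))]
nut [(np.float64(0.0383), np.float64(0.5281), np.float64(-0.1563), np.float64(36.8085)), (np.float64(0.0392), np.float64(0.528), np.float64(-0.1562), np.float64(37.5093)), (np.float64(0.0393), np.float64(0.5282), np.float64(-0.1564), np.float64(37.0782))]
key-s [(np.float64(0.0374), np.float64(0.4688), np.float64(0.3916), np.float64(24.2268)), (np.float64(0.0374), np.float64(0.4691), np.float64(0.3915), np.float64(25.4011)), (np.float64(0.0375), np.float64(0.4689), np.float64(0.3916), np.float64(24.2951))]
nut-s [(np.float64(0.05), np.float64(0.5269), np.float64(-0.1552), np.float64(41.7498)), (np.float64(0.0502), np.float64(0.527), np.float64(-0.1553), np.float64(40.5298)), (np.float64(0.0504), np.float64(0.527), np.float64(-0.1552), np.float64(41.4178))]
0.8
```

View pics/nutavg.png

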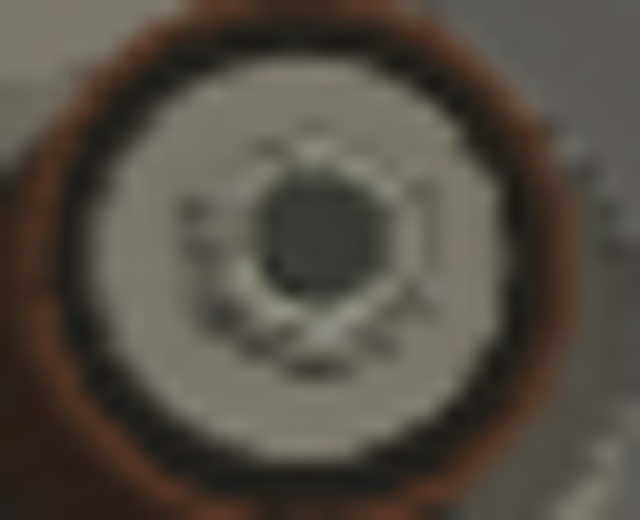

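The enlarged crop shows the nut's corners near (315,140) and (320,370), so its flats lie at about 38° (fits 37–42°). The wider key is at about (0.470, 0.391) with flats at about 10°, or 70° by symmetry. That is close to the present jaw direction of 64°, so I'll move above the key.

```bash
python3 -m crank '[{"dx":-0.05,"dy":-0.0184},{"dx":-0.05,"dy":-0.0184},{"dx":-0.05,"dy":-0.0184},{"dx":-0.05,"dy":-0.0184},{"dx":-0.05,"dy":-0.0184},{"roll":-0.105}]' 0
cat > st.py <<'E'
import sys,numpy as np
from plant import ctrl
def go(tx,ty,tz):
    s=ctrl.state();R=s['eef_rot'];d=R.T@(np.array([tx,ty,tz])-s['ee_pos'])
    print('t',s['clock'],'pos',s['ee_pos'].round(4),'ang y',round(float(np.degrees(np.arctan2(R[1,1],R[0,1]))),2),'tilt',R[:2,2].round(4),'q',s['q'].round(1),'F',s['contact_force'].round(1),'M',s['moment'].round(2),'g',round(s['grip_width'],3),'shift',d.round(4))
go(*map(float,sys.argv[1:4]))
E
python3 st.py .470 .3908 .068
```

```text
t 0.8 pos [0.2849 0.5843 0.2313] ang y 64.0 tilt [0.     0.0001] q [-69.6  21.9   2.5  91.6  -1.   66.5  -2.9] F [-0.4 -0.2 -0.5] M [ 0.02  0.   -0.02] g 0.999 shift [-0.2511 -0.0928  0.1633]validation failed for argument at $[0]...
```

```bash
python3 -m crank '[{"dx":-0.05,"dy":-0.0184,"dz":0,"roll":0},{"dx":-0.05,"dy":-0.0184,"dz":0,"roll":0},{"dx":-0.05,"dy":-0.0184,"dz":0,"roll":0},{"dx":-0.05,"dy":-0.0184,"dz":0,"roll":0},{"dx":-0.05,"dy":-0.0184,"dz":0,"roll":0},{"dx":0,"dy":0,"dz":0,"roll":-0.105}]' 0; 
python3 st.py .470 .3908 .068
```

```text
clock: 1.55
ee_pos: [0.4745, 0.3883, 0.2314]
eef_rot: [[-0.942, 0.335, 0.002], [0.335, 0.942, 0.002], [-0.001, 0.003, -1.0]]
contact_force: [-0.4, 1.1, 0.3]
grip_width: 0.998
t 1.55 pos [0.4745 0.3883 0.2314] ang y 70.42 tilt [0.0017 0.0025] q [-50.   17.9   8.4  97.3  -2.9  64.8  29.6] F [-0.4  1.1  0.3] M [-0.01  0.01  0.  ] g 0.998 shift [0.0052 0.0003 0.1634]
```

```bash
python3 -m crank '[{"dx":0.005,"dy":0,"dz":0.04,"roll":0},{"dx":0,"dy":0,"dz":0.04,"roll":0}]' 0; 
python3 st.py .470 .3908 .068
```

```text
clock: 1.8
ee_pos: [0.4748, 0.3918, 0.1551]
eef_rot: [[-0.941, 0.338, 0.01], [0.338, 0.941, 0.011], [-0.006, 0.014, -1.0]]
contact_force: [-0.3, 0.6, 0.7]
grip_width: 1.001
t 1.8 pos [0.4748 0.3918 0.1551] ang y 70.24 tilt [0.0103 0.0109] q [-49.7  22.2   7.8 101.3  -3.6  55.9  29.7] F [-0.3  0.6  0.7] M [0.03 0.04 0.01] g 1.001 shift [ 0.0047 -0.0037  0.087 ]
```

Run:
```python
from h import *
p,d,c=grab('scene'); save('s1.png',p[130:230,290:430],5)
```

```text
(no output)
```

View pics/s1.png

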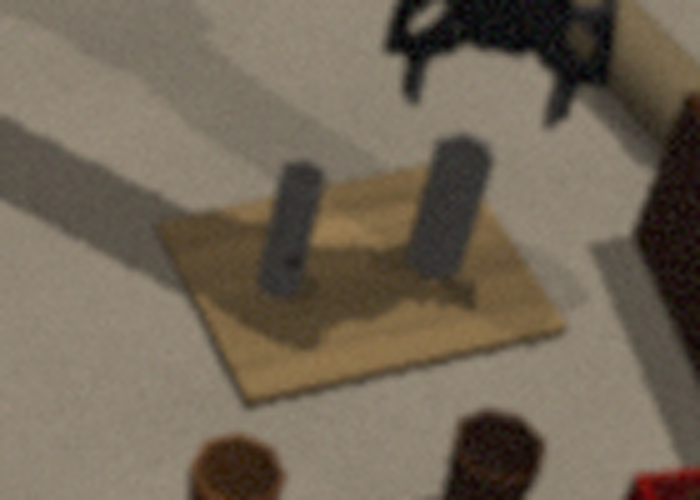

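Fingers at (410,90) and (555,115) straddle the key, whose top is at (462,150). I'll go on down.

```bash
python3 -m crank '[{"dx":0.003,"dy":-0.002,"dz":0.025,"roll":0},{"dx":0.002,"dy":-0.001,"dz":0.025,"roll":0},{"dx":0,"dy":0,"dz":0.02,"roll":0},{"dx":0,"dy":0,"dz":0.01,"roll":0},{"dx":0,"dy":0,"dz":0,"roll":0}]' 0; 
python3 st.py .470 .3908 .068
```

```text
clock: 2.48
ee_pos: [0.467, 0.3894, 0.0681]
eef_rot: [[-0.941, 0.337, 0.004], [0.337, 0.941, 0.004], [-0.002, 0.006, -1.0]]
contact_force: [0.4, -0.3, -0.3]
grip_width: 1.008
t 2.475 pos [0.467  0.3894 0.0681] ang y 70.28 tilt [0.0039 0.0045] q [-49.3  28.2   7.  104.7  -4.5  47.   30.2] F [ 0.4 -0.3 -0.3] M [0.04 0.04 0.02] g 1.008 shift [-0.0023  0.0023  0.0001]
```

```bash
python3 -m crank '[{"dx":-0.0023,"dy":0.002,"dz":0,"roll":0},{"dx":0,"dy":0,"dz":0,"roll":0}]' 0; 
python3 st.py .470 .3908 .068; python3 -m crank '[{"dx":0,"dy":0,"dz":0,"roll":0},{"dx":0,"dy":0,"dz":0,"roll":0},{"dx":0,"dy":0,"dz":0,"roll":0},{"dx":0,"dy":0,"dz":0,"roll":0},{"dx":0,"dy":0,"dz":0,"roll":0},{"dx":0,"dy":0,"dz":0,"roll":0}]' 1;python3 st.py .470 .3908 .068
```

```text
clock: 2.72
ee_pos: [0.4716, 0.3916, 0.07]
eef_rot: [[-0.941, 0.338, 0.007], [0.338, 0.941, 0.007], [-0.004, 0.009, -1.0]]
contact_force: [0.1, -0.4, 1.0]
grip_width: 1.005
t 2.725 pos [0.4716 0.3916 0.07  ] ang y 70.26 tilt [0.0066 0.0069] q [-49.2  28.4   7.  104.1  -4.6  47.2  30.3] F [ 0.1 -0.4  1. ] M [-0.   -0.02  0.05] g 1.005 shift [ 0.0012 -0.0013  0.002 ]
clock: 3.48
ee_pos: [0.4725, 0.392, 0.0717]
eef_rot: [[-0.941, 0.338, 0.008], [0.338, 0.941, 0.008], [-0.005, 0.011, -1.0]]
contact_force: [-0.3, 0.3, 1.0]
grip_width: 0.457
t 3.475 pos [0.4725 0.392  0.0717] ang y 70.25 tilt [0.0084 0.0084] q [-49.2  28.2   7.  104.1  -4.6  47.3  30.3] F [-0.3  0.3  1. ] M [-0.    0.03  0.  ] g 0.457 shift [ 0.0019 -0.002   0.0036]
```

```bash
python3 -m crank '[{"dx":0,"dy":0,"dz":-0.02,"roll":0},{"dx":0,"dy":0,"dz":-0.04,"roll":0},{"dx":0,"dy":0,"dz":-0.05,"roll":0},{"dx":0,"dy":0,"dz":-0.05,"roll":0},{"dx":0,"dy":0,"dz":-0.04,"roll":0}]' 1; 
python3 st.py .5275 -.1558 .26;python3 -m crank '[{"dx":0,"dy":0,"dz":0,"roll":0}]'; python3 st.py .5275 -.1558 .26
```

```text
clock: 4.1
ee_pos: [0.4666, 0.387, 0.2737]
eef_rot: [[-0.941, 0.338, -0.002], [0.338, 0.941, -0.002], [0.002, -0.003, -1.0]]
contact_force: [0.7, 1.1, -3.1]
grip_width: 0.456
t 4.1 pos [0.4666 0.387  0.2737] ang y 70.26 tilt [-0.0025 -0.0019] q [-50.6  15.4   8.5  95.3  -2.4  69.6  28.7] F [ 0.7  1.1 -3.1] M [ 0.05 -0.09 -0.01] g 0.456 shift [-0.2407 -0.4903  0.0145]
clock: 4.22
ee_pos: [0.4687, 0.3887, 0.2792]
eef_rot: [[-0.941, 0.338, 0.005], [0.338, 0.941, 0.005], [-0.003, 0.006, -1.0]]
contact_force: [-0.0, 0.6, -2.0]
grip_width: 0.456
t 4.225 pos [0.4687 0.3887 0.2792] ang y 70.24 tilt [0.0046 0.0052] q [-50.6  15.1   8.5  95.   -2.4  69.7  28.7] F [-0.   0.6 -2. ] M [-0.01 -0.01  0.  ] g 0.456 shift [-0.2393 -0.4926  0.0166]
```

```bash
python3 -m crank '[{"dx":-0.02,"dy":-0.04,"dz":0,"roll":0},{"dx":-0.022,"dy":-0.045,"dz":0,"roll":0},{"dx":-0.022,"dy":-0.045,"dz":0,"roll":0},{"dx":-0.022,"dy":-0.045,"dz":0,"roll":0},{"dx":-0.022,"dy":-0.045,"dz":0,"roll":0},{"dx":-0.022,"dy":-0.045,"dz":0,"roll":0},{"dx":-0.022,"dy":-0.045,"dz":0,"roll":0},{"dx":-0.022,"dy":-0.045,"dz":0,"roll":0}]' 1; 
python3 st.py .5275 -.1558 .26
```

```text
clock: 5.22
ee_pos: [0.5037, -0.0123, 0.2649]
eef_rot: [[-0.945, 0.325, -0.017], [0.325, 0.946, -0.0], [0.016, -0.006, -1.0]]
contact_force: [0.3, 0.9, -3.5]
grip_width: 0.457
t 5.225 pos [ 0.5037 -0.0123  0.2649] ang y 71.01 tilt [-0.0165 -0.0003] q [-26.6   4.5  24.7 109.5  -2.1  67.4  69.9] F [ 0.3  0.9 -3.5] M [-0.02 -0.08  0.01] g 0.457 shift [-0.0693 -0.1279  0.0045]
```

```bash
python3 -m crank '[{"dx":-0.022,"dy":-0.045,"dz":-0.004,"roll":0},{"dx":-0.02,"dy":-0.037,"dz":-0.003,"roll":0},{"dx":-0.012,"dy":-0.022,"dz":-0.002,"roll":0},{"dx":-0.006,"dy":-0.01,"dz":0,"roll":0.1},{"dx":0,"dy":0,"dz":0,"roll":0.17},{"dx":0,"dy":0,"dz":0,"roll":0.17},{"dx":0,"dy":0,"dz":0,"roll":0.09},{"dx":0,"dy":0,"dz":0,"roll":0}]' 1; 
python3 st.py .5275 -.1558 .26
```

```text
clock: 6.22
ee_pos: [0.5097, -0.15, 0.2598]
eef_rot: [[-0.627, 0.778, -0.043], [0.779, 0.627, 0.0], [0.028, -0.034, -0.999]]
contact_force: [0.6, -0.2, -3.0]
grip_width: 0.452
t 6.225 pos [ 0.5097 -0.15    0.2598] ang y 38.89 tilt [-0.0435  0.0003] q [-19.4   9.8  34.8 105.7  -5.3  68.7  56. ] F [ 0.6 -0.2 -3. ] M [ 0.02 -0.04  0.02] g 0.452 shift [-0.0156  0.0102 -0.0009]
```

```bash
python3 -m crank '[{"dx":-0.0156,"dy":0.0102,"dz":0,"roll":0},{"dx":0,"dy":0,"dz":0,"roll":0}]' 1; 
python3 st.py .5275 -.1558 .26;python3 -m crank '[{"dx":0,"dy":0,"dz":0,"roll":0},{"dx":0,"dy":0,"dz":0,"roll":0},{"dx":0,"dy":0,"dz":0,"roll":0}]' 1; 
python3 st.py .5275 -.1558 .26
```

```text
clock: 6.48
ee_pos: [0.5258, -0.155, 0.2569]
eef_rot: [[-0.63, 0.776, -0.048], [0.776, 0.63, 0.002], [0.031, -0.036, -0.999]]
contact_force: [0.1, 0.1, -2.2]
grip_width: 0.453
t 6.475 pos [ 0.5258 -0.155   0.2569] ang y 39.1 tilt [-0.0478  0.0016] q [-18.5  12.4  34.8 103.5  -6.9  69.1  57.6] F [ 0.1  0.1 -2.2] M [-0.09 -0.01 -0.02] g 0.453 shift [-0.0016  0.0007 -0.0031]
clock: 6.85
ee_pos: [0.5237, -0.1545, 0.2559]
eef_rot: [[-0.63, 0.775, -0.051], [0.776, 0.631, 0.003], [0.034, -0.038, -0.999]]
contact_force: [0.4, -1.1, -3.4]
grip_width: 0.454
t 6.85 pos [ 0.5237 -0.1545  0.2559] ang y 39.18 tilt [-0.0512  0.0027] q [-18.5  12.4  34.8 103.7  -6.8  69.1  57.6] F [ 0.4 -1.1 -3.4] M [ 0.01 -0.11  0.01] g 0.454 shift [-0.0033  0.0019 -0.0043]
```

```bash
T='.5275 -.1558 .26'; python3 -m crank '[{"dx":0,"dy":0,"dz":-0.02,"roll":0}]' 1 >/dev/null;python3 st.py $T; python3 -m crank '[{"dx":0,"dy":0,"dz":-0.02,"roll":0}]' >/dev/null;python3 st.py $T; python3 -m crank '[{"dx":0,"dy":0,"dz":0,"roll":-0.15}]' >/dev/null;python3 st.py $T; python3 -m crank '[{"dx":0,"dy":0,"dz":0,"roll":0.15}]' >/dev/null;python3 st.py $T;  python3 -m crank '[{"dx":-0.02,"dy":0.025,"dz":0,"roll":0}]' >/dev/null;python3 st.py $T;  python3 -m crank '[{"dx":0.02,"dy":-0.025,"dz":0,"roll":0}]' >/dev/null;python3 st.py $T
```

```text
t 6.975 pos [ 0.523  -0.1539  0.2743] ang y 39.2 tilt [-0.0556  0.0035] q [-18.8  11.4  34.9 102.4  -6.2  71.4  57.1] F [ 0.  -0.7 -1.7] M [-0.02 -0.11  0.05] g 0.456 shift [-0.0049  0.0029  0.0141]
t 7.1 pos [ 0.5238 -0.1539  0.2948] ang y 39.21 tilt [-0.0559  0.0038] q [-19.1  10.5  35.1 100.8  -5.6  73.8  56.6] F [ 0.1  0.1 -2.2] M [ 0.03 -0.13 -0.  ] g 0.454 shift [-0.0052  0.0031  0.0345]
t 7.225 pos [ 0.5248 -0.1543  0.2968] ang y 48.03 tilt [-0.052   0.0034] q [-18.3  10.3  34.2 100.6  -5.4  73.8  65.2] F [-0.2  0.5 -2.6] M [ 0.   -0.07  0.02] g 0.459 shift [-0.0045  0.0019  0.0366]
t 7.35 pos [ 0.5247 -0.1543  0.2972] ang y 39.29 tilt [-0.0513  0.0038] q [-19.   10.4  35.  100.7  -5.6  73.8  56.7] F [-0.4  0.2 -2.7] M [-0.04 -0.07  0.02] g 0.454 shift [-0.0042  0.0026  0.037 ]
t 7.475 pos [ 0.5552 -0.1551  0.2963] ang y 39.11 tilt [-0.0513  0.0052] q [-18.1  14.4  35.1  96.8  -7.9  74.5  57.7] F [ 0.3  0.3 -2. ] M [-0.05 -0.1  -0.04] g 0.452 shift [ 0.0156 -0.0206  0.0377]
t 7.6 pos [ 0.5264 -0.1525  0.2951] ang y 39.41 tilt [-0.0547  0.0023] q [-19.3  10.7  35.2 100.6  -5.7  73.8  56.7] F [-1.7  0.6 -2.9] M [0.01 0.1  0.02] g 0.454 shift [-0.0045  0.0002  0.035 ]
```

```bash
T='.5275 -.1558 .26'; python3 -m crank '[{"dx":0.039,"dy":0.0315,"dz":0,"roll":0},{"dx":0.039,"dy":0.0315,"dz":0,"roll":0},{"dx":0.039,"dy":0.0315,"dz":0,"roll":0}]' 1 >/dev/null;python3 st.py $T; python3 -m crank '[{"dx":0,"dy":0,"dz":0,"roll":0}]' >/dev/null;python3 st.py $T; python3 -m crank '[{"dx":-0.02,"dy":-0.016,"dz":0,"roll":0},{"dx":-0.02,"dy":-0.016,"dz":0,"roll":0},{"dx":-0.02,"dy":-0.016,"dz":0,"roll":0},{"dx":-0.02,"dy":-0.016,"dz":0,"roll":0},{"dx":-0.02,"dy":-0.016,"dz":0,"roll":0}]' >/dev/null;python3 st.py $T;  python3 -m crank '[{"dx":0,"dy":0,"dz":0,"roll":0}]' >/dev/null;python3 st.py $T
```

```text
t 7.975 pos [ 0.5235 -0.0077  0.2952] ang y 38.46 tilt [-0.0555 -0.0007] q [-30.3   7.2  29.3 103.4  -3.7  73.5  38.5] F [ 0.9  0.8 -1.9] M [ 0.05 -0.18 -0.01] g 0.454 shift [-0.1197 -0.0874  0.035 ]
t 8.1 pos [ 0.5233 -0.0007  0.2949] ang y 39.09 tilt [-0.056  0.002] q [-30.6   7.2  28.9 103.4  -3.9  73.5  38.4] F [ 0.2 -0.3 -3. ] M [-0.03 -0.05  0.02] g 0.455 shift [-0.1244 -0.093   0.0343]
t 8.725 pos [ 0.5239 -0.1313  0.2952] ang y 39.5 tilt [-0.0549  0.0015] q [-21.4   9.6  34.7 101.6  -5.1  73.6  54.1] F [ 0.8  0.1 -2.8] M [ 0.02 -0.16 -0.07] g 0.456 shift [-0.0225 -0.0113  0.0349]
t 8.85 pos [ 0.5229 -0.1356  0.2956] ang y 39.11 tilt [-0.0547 -0.0001] q [-21.2   9.6  34.9 101.6  -5.   73.6  54.1] F [ 1.  -0.8 -2.4] M [ 0.04 -0.12 -0.03] g 0.458 shift [-0.0198 -0.0076  0.0353]
```

```bash
T='.5275 -.1558 .26'; python3 -m crank '[{"dx":-0.02,"dy":-0.0076,"dz":0,"roll":-0.17},{"dx":0,"dy":0,"dz":0,"roll":-0.17},{"dx":0,"dy":0,"dz":0,"roll":-0.17}]' 1 >/dev/null;python3 st.py $T; python3 -m crank '[{"dx":0,"dy":0,"dz":0,"roll":0}]' >/dev/null;python3 st.py $T; python3 -m crank '[{"dx":0,"dy":0,"dz":0,"roll":0.08},{"dx":0,"dy":0,"dz":0,"roll":0.08},{"dx":0,"dy":0,"dz":0,"roll":0.08},{"dx":0,"dy":0,"dz":0,"roll":0.08},{"dx":0,"dy":0,"dz":0,"roll":0.08},{"dx":0,"dy":0,"dz":0,"roll":0.08}]' >/dev/null;python3 st.py $T
```

```text
t 9.225 pos [ 0.5295 -0.1548  0.2952] ang y 69.3 tilt [-0.0549  0.0023] q [-16.5  11.   32.3 100.   -5.3  73.8  86.4] F [ 0.5  0.6 -2.5] M [ 0.   -0.12  0.01] g 0.453 shift [-0.0003 -0.001   0.0352]
t 9.35 pos [ 0.5294 -0.1544  0.2952] ang y 69.22 tilt [-0.055   0.0028] q [-16.5  11.   32.3 100.   -5.4  73.9  86.3] F [-0.6 -0.  -3.2] M [-0.03 -0.07 -0.06] g 0.454 shift [-0.0006 -0.0014  0.0352]
t 10.1 pos [ 0.5294 -0.1498  0.2951] ang y 40.04 tilt [-0.0553  0.0062] q [-19.6  11.1  35.4 100.2  -6.2  73.9  57.4] F [-0.5  0.7 -1.7] M [-0.08 -0.1   0.01] g 0.461 shift [-0.0048 -0.004   0.0351]
```

Run:
```python
from fit import *
d,p,c=avg('scene',4); np.savez('pics/s4.npz',d=d,p=p); dt,pt,ct=avg('top',4); np.savez('pics/t4.npz',d=dt,p=pt)
save('s2.png',np.hstack([p[135:215,190:270],pt[170:250,265:345]]),5)
q=proj(np.array([[.5275,-.1558,.149],[.5275,-.1558,.235]]),c);print(q, proj(np.array([[.5275,-.1558,.149],[.5275,-.1558,.235]]),ct))
w=cloud(d,c); m=(w[...,2]>.2)&(w[...,2]<.27)&(abs(w[...,1]+.155)<.04)&(abs(w[...,0]-.53)<.05)
for a in np.arange(.235,.285,.006):
    k=m&(abs(w[...,2]-a)<.003); print(round(a,3),k.sum(),w[k].mean(0).round(4),w[k][:,1].min().round(4),w[k][:,1].max().round(4)) if k.sum()>3 else 0
```

```text
[[227.63025429 177.31699314]
 [226.30504442 158.87087409]] [[304.70637619 207.54583913]
 [308.62362472 203.28694676]]
0.235 7 [ 0.5421 -0.1498  0.2363] -0.1635 -0.1384
0.241 14 [ 0.5392 -0.1483  0.2409] -0.1689 -0.1283
0.247 19 [ 0.5401 -0.1477  0.2466] -0.1687 -0.1279
0.253 19 [ 0.5412 -0.1498  0.2526] -0.1684 -0.1278
0.259 17 [ 0.5418 -0.1456  0.2589] -0.1681 -0.1276
0.265 18 [ 0.5409 -0.1505  0.2651] -0.1706 -0.1307
0.271 8 [ 0.5415 -0.1553  0.269 ] -0.1703 -0.1405
```

View pics/s2.png

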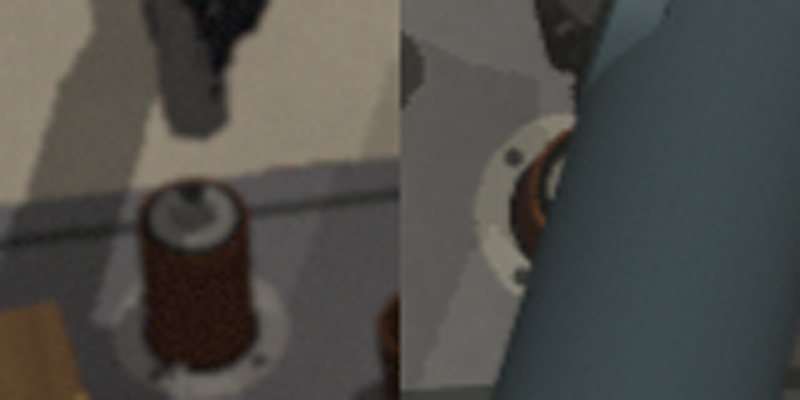

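The scene crop shows the key's lower end at (197,135), almost over the nut at (190,210) and leaning slightly. The arm hides the top view. By depth the key's axis is about 2 mm off the TCP along tool x. I'll shift by (+2.2, -7.6) mm and descend to just above the shaft.

```bash
python3 st.py .5316 -.1574 .240; python3 -m crank '[{"dx":-0.0055,"dy":-0.003,"dz":0.015,"roll":0.02},{"dx":-0.002,"dy":0.0007,"dz":0.025,"roll":0},{"dx":-0.001,"dy":0.001,"dz":0.01,"roll":0}]'>/dev/null; python3 st.py .5316 -.1574 .236
```

```text
t 10.5 pos [ 0.5294 -0.1505  0.2951] ang y 40.33 tilt [-0.0552  0.0058] q [-19.5  11.1  35.4 100.2  -6.1  73.9  57.7] F [ 0.6 -0.1 -2.4] M [-0.   -0.13  0.04] g 0.451 shift [-0.0089 -0.0006  0.0548]
t 10.875 pos [ 0.5314 -0.1589  0.2428] ang y 39.02 tilt [-0.0536  0.0052] q [-18.1  14.5  35.4 103.3  -8.4  68.1  59. ] F [-0.   1.1 -3.4] M [ 0.02 -0.08  0.01] g 0.457 shift [0.0008 0.0014 0.0068]
```

```bash
T='.5316 -.1574 .215'; python3 -m crank '[{"dx":0.0005,"dy":0.0015,"dz":0.007,"roll":0}]'>/dev/null; python3 st.py $T;  python3 -m crank '[{"dx":0,"dy":0.0005,"dz":0.004,"roll":0}]'>/dev/null; python3 st.py $T; python3 -m crank '[{"dx":0,"dy":0,"dz":0.003,"roll":0}]'>/dev/null; python3 st.py $T
```

```text
t 11.0 pos [ 0.5316 -0.158   0.2349] ang y 38.96 tilt [-0.0545  0.0049] q [-18.   15.   35.3 103.7  -8.7  67.3  59.1] F [-0.5 -0.7 -3.4] M [-0.03 -0.11 -0.  ] g 0.453 shift [-0.0003  0.0012  0.0199]
t 11.125 pos [ 0.5317 -0.1575  0.2304] ang y 38.97 tilt [-0.0551  0.0051] q [-18.   15.3  35.2 104.   -8.9  66.8  59.2] F [-0.   0.6 -3.8] M [-0.04 -0.12  0.02] g 0.453 shift [-0.0004  0.0006  0.0154]
t 11.25 pos [ 0.5319 -0.1575  0.2275] ang y 38.97 tilt [-0.0545  0.0049] q [-17.9  15.5  35.2 104.2  -9.   66.5  59.3] F [-0.5 -0.2 -3.9] M [-0.04 -0.12 -0.  ] g 0.456 shift [-0.0002  0.0003  0.0125]
```

```bash
T='.5316 -.1574 .209'; for i in 1 ; do python3 -m crank '[{"dx":0,"dy":0,"dz":0.002,"roll":0}]'>/dev/null; python3 st.py $T;  python3 -m crank '[{"dx":0,"dy":0,"dz":0.002,"roll":0}]'>/dev/null; python3 st.py $T;python3 -m crank '[{"dx":0,"dy":0,"dz":0.002,"roll":0}]'>/dev/null; python3 st.py $T; done
```

```text
t 11.375 pos [ 0.5321 -0.1575  0.2258] ang y 38.98 tilt [-0.0537  0.0048] q [-17.9  15.6  35.2 104.3  -9.1  66.2  59.3] F [-0.   0.3 -3.1] M [-0.   -0.08 -0.02] g 0.458 shift [-0.0002  0.0003  0.0168]
t 11.5 pos [ 0.5323 -0.1575  0.2241] ang y 38.98 tilt [-0.0528  0.0048] q [-17.9  15.7  35.1 104.4  -9.1  66.   59.4] F [-0.7 -0.3 -2.1] M [ 0.02 -0.07 -0.04] g 0.454 shift [-0.      0.0001  0.0151]
t 11.625 pos [ 0.5326 -0.1574  0.2225] ang y 38.99 tilt [-0.0517  0.005 ] q [-17.8  15.8  35.1 104.5  -9.2  65.8  59.5] F [-0.3  0.1  0.3] M [0.18 0.02 0.02] g 0.458 shift [ 0.0002 -0.0003  0.0136]
```

```bash
T='.5316 -.1574 .209'; python3 -m crank '[{"dx":0,"dy":0,"dz":0.002,"roll":0}]'>/dev/null; python3 st.py $T;  python3 -m crank '[{"dx":0,"dy":0,"dz":0.002,"roll":0}]'>/dev/null; python3 st.py $T
```

```text
t 11.75 pos [ 0.5331 -0.1573  0.2213] ang y 38.99 tilt [-0.0504  0.0055] q [-17.8  15.8  35.1 104.5  -9.4  65.6  59.5] F [-0.2  0.7  2.4] M [0.25 0.14 0.01] g 0.455 shift [ 0.0004 -0.0008  0.0123]
t 11.875 pos [ 0.5332 -0.157   0.2199] ang y 38.99 tilt [-0.0501  0.0064] q [-17.8  15.9  35.  104.6  -9.5  65.4  59.6] F [-1.8 -0.2 -2.5] M [ 0.31  0.24 -0.01] g 0.461 shift [ 0.0002 -0.0011  0.0109]
```

```bash
T='.5316 -.1574 .209'; python3 -m crank '[{"dx":0,"dy":0,"dz":0.003,"roll":0}]'>/dev/null; python3 st.py $T;  python3 -m crank '[{"dx":0,"dy":0,"dz":0.003,"roll":0}]'>/dev/null; python3 st.py $T;  python3 -m crank '[{"dx":0,"dy":0,"dz":0.003,"roll":0}]'>/dev/null; python3 st.py $T
```

```text
t 12.0 pos [ 0.5327 -0.1565  0.2163] ang y 39.0 tilt [-0.0508  0.007 ] q [-17.7  16.1  34.9 104.9  -9.6  65.1  59.7] F [ 0.3  0.4 -2.2] M [ 0.2   0.02 -0.04] g 0.457 shift [-0.0003 -0.0011  0.0074]
t 12.125 pos [ 0.5324 -0.1563  0.2127] ang y 39.01 tilt [-0.0509  0.0069] q [-17.6  16.3  34.9 105.1  -9.8  64.7  59.8] F [ 0.7  0.8 -2.3] M [ 0.09 -0.11  0.02] g 0.453 shift [-0.0005 -0.0012  0.0037]
t 12.25 pos [ 0.5323 -0.1563  0.2094] ang y 39.01 tilt [-0.0508  0.0069] q [-17.6  16.5  34.8 105.3  -9.9  64.3  59.9] F [-3.5  1.5 12.5] M [0.3  0.51 0.01] g 0.451 shift [-0.0004 -0.0013  0.0004]
```

The key dropped 18 mm to the washer at low force, so it is seated. I'll turn clockwise (+roll) a little and check the reaction moment and that it gives.

```bash
T='.5320 -.1568 .209'; python3 -m crank '[{"dx":0,"dy":0,"dz":0,"roll":0},{"dx":0,"dy":0,"dz":0,"roll":0}]'>/dev/null; python3 st.py $T;  python3 -m crank '[{"dx":0,"dy":0,"dz":0,"roll":0.06}]'>/dev/null; python3 st.py $T;  python3 -m crank '[{"dx":0,"dy":0,"dz":0,"roll":0.1}]'>/dev/null; python3 st.py $T;python3 -m crank '[{"dx":0,"dy":0,"dz":0,"roll":0.1}]'>/dev/null; python3 st.py $T;python3 -m crank '[{"dx":0,"dy":0,"dz":0,"roll":0.1}]'>/dev/null; python3 st.py $T
```

```text
t 12.5 pos [ 0.5324 -0.1563  0.2096] ang y 39.0 tilt [-0.0509  0.007 ] q [-17.6  16.5  34.8 105.3  -9.9  64.3  59.9] F [-0.7  0.8 -0.6] M [ 0.2   0.05 -0.08] g 0.458 shift [-0.0002 -0.0006  0.0006]
t 12.625 pos [ 0.5324 -0.1561  0.2096] ang y 35.48 tilt [-0.0508  0.0075] q [-18.   16.6  35.4 105.3 -10.1  64.4  56.6] F [1.1 0.8 1.1] M [0.39 0.09 0.06] g 0.453 shift [-0.0004 -0.0007  0.0006]
t 12.75 pos [ 0.5325 -0.1561  0.2096] ang y 29.6 tilt [-0.0506  0.0072] q [-18.8  16.8  36.4 105.3 -10.5  64.4  51. ] F [-0.4 -0.6 -0.4] M [-0.09  0.16  0.01] g 0.457 shift [-0.0004 -0.0007  0.0007]
t 12.875 pos [ 0.5322 -0.1567  0.2097] ang y 23.72 tilt [-0.0513  0.0063] q [-19.6  16.9  37.4 105.4 -10.7  64.4  45.4] F [-1.6 -0.2  0.8] M [0.04 0.2  0.48] g 0.454 shift [-0.0001 -0.0002  0.0007]
t 13.0 pos [ 0.532  -0.157   0.2097] ang y 18.01 tilt [-0.0519  0.0049] q [-20.5  17.1  38.4 105.4 -11.   64.5  40. ] F [-0.9  1.  -0.9] M [0.17 0.05 0.79] g 0.457 shift [0.0001 0.0001 0.0007]
```

```bash
T='.5320 -.1568 .209'; python3 -m crank '[{"dx":0,"dy":0,"dz":0,"roll":0.1},{"dx":0,"dy":0,"dz":0,"roll":0.1},{"dx":0,"dy":0,"dz":0,"roll":0.1},{"dx":0,"dy":0,"dz":0,"roll":0.1},{"dx":0,"dy":0,"dz":0,"roll":0.1}]'>/dev/null; python3 st.py $T;  python3 -m crank '[{"dx":0,"dy":0,"dz":0,"roll":0.1},{"dx":0,"dy":0,"dz":0,"roll":0.1},{"dx":0,"dy":0,"dz":0,"roll":0.1},{"dx":0,"dy":0,"dz":0,"roll":0.1}]'>/dev/null; python3 st.py $T
```

```text
t 13.625 pos [ 0.531  -0.1575  0.2097] ang y -10.44 tilt [-0.0555 -0.0013] q [-24.7  18.1  43.6 105.6 -12.5  64.7  13.1] F [-1.7  0.9 -0.5] M [0.19 0.11 0.87] g 0.456 shift [0.0009 0.0009 0.0007]
t 14.125 pos [ 0.53   -0.1574  0.2098] ang y -33.22 tilt [-0.0589 -0.0046] q [-28.3  19.2  48.1 105.7 -14.2  65.1  -8.2] F [-1.3  0.5  0.1] M [0.33 0.15 0.81] g 0.455 shift [0.0016 0.0013 0.0007]
```

```bash
T='.5320 -.1568 .209'; python3 -m crank '[{"dx":0,"dy":0,"dz":0,"roll":0.1},{"dx":0,"dy":0,"dz":0,"roll":0.1},{"dx":0,"dy":0,"dz":0,"roll":0.08},{"dx":0,"dy":0,"dz":0,"roll":0},{"dx":0,"dy":0,"dz":0,"roll":0},{"dx":0,"dy":0,"dz":0,"roll":0}]'>/dev/null; python3 st.py $T;  python3 -m crank '[{"dx":0,"dy":0,"dz":0,"roll":-0.06},{"dx":0,"dy":0,"dz":0,"roll":0}]'>/dev/null; python3 st.py $T;  python3 -m crank '[{"dx":0,"dy":0,"dz":-0.01,"roll":0},{"dx":0,"dy":0,"dz":-0.01,"roll":0}]'>/dev/null; python3 st.py $T
```

```text
t 14.875 pos [ 0.5294 -0.157   0.2099] ang y -48.87 tilt [-0.0608 -0.0067] q [-30.9  20.1  51.4 105.9 -15.5  65.4 -22.6] F [-1.8  0.3 -0.3] M [ 0.37 -0.04  0.35] g 0.456 shift [0.0021 0.0016 0.0007]
t 15.125 pos [ 0.5299 -0.1569  0.2098] ang y -45.45 tilt [-0.0596 -0.0063] q [-30.3  19.9  50.6 105.8 -15.2  65.3 -19.5] F [-0.8  0.6 -0.1] M [0.16 0.06 0.1 ] g 0.459 shift [0.0016 0.0014 0.0007]
t 15.375 pos [ 0.5305 -0.1571  0.2295] ang y -45.59 tilt [-0.0612 -0.0073] q [-31.1  18.6  51.4 104.6 -14.   67.4 -20.5] F [ 0.2 -0.  -3.2] M [-0.02 -0.12 -0.02] g 0.462 shift [0.0023 0.0016 0.0204]
```

The nut gave evenly at about 0.8 N m for about 70°, and the key lifted off freely. I'll lift clear and carry it back.

```bash
T='.474 .392 .28'; python3 -m crank '[{"dx":0,"dy":0,"dz":-0.025,"roll":0},{"dx":0,"dy":0,"dz":-0.03,"roll":0},{"dx":0.02,"dy":-0.025,"dz":0,"roll":0},{"dx":0.0287,"dy":-0.036,"dz":0,"roll":0},{"dx":0.0287,"dy":-0.036,"dz":0,"roll":0},{"dx":0.0287,"dy":-0.036,"dz":0,"roll":0},{"dx":0.0287,"dy":-0.036,"dz":0,"roll":0},{"dx":0.0287,"dy":-0.036,"dz":0,"roll":0}]'>/dev/null; python3 st.py $T
python3 - <<'E'
from fit import *
E
```

```text
t 16.375 pos [0.5101 0.1003 0.2934] ang y -46.99 tilt [-0.0539 -0.0089] q [-56.8   7.7  45.5 104.6  -5.9  73.2 -56.5] F [ 1.3 -0.  -2.6] M [ 0.02 -0.21  0.01] g 0.454 shift [ 0.1734 -0.2374  0.0128]
```

```bash
T='.474 .392 .25'; python3 -m crank '[{"dx":0.029,"dy":-0.038,"dz":0,"roll":0},{"dx":0.029,"dy":-0.038,"dz":0,"roll":0},{"dx":0.029,"dy":-0.038,"dz":0,"roll":0},{"dx":0.029,"dy":-0.038,"dz":0,"roll":0},{"dx":0.025,"dy":-0.038,"dz":0,"roll":0},{"dx":0.015,"dy":-0.023,"dz":0,"roll":0},{"dx":0.005,"dy":-0.01,"dz":0,"roll":0},{"dx":0,"dy":0,"dz":0,"roll":0}]'>/dev/null; python3 st.py $T
python3 - <<'E'
from fit import *
d,p,c=avg('top',6); np.savez('pics/t6.npz',d=d,p=p)
fit('nut',c,d,.527,-.1555,NUT,.157,16,.16)
E
```

```text
t 17.375 pos [0.4752 0.3813 0.298 ] ang y -47.17 tilt [-0.05   -0.0104] q [-70.7  18.5  36.3  92.3 -12.4  75.6 -79.4] F [ 0.  -0.6 -2.9] M [-0.05 -0.09  0.01] g 0.457 shift [ 0.0085 -0.0074  0.0479]
nut [(np.float64(0.0345), np.float64(0.5281), np.float64(-0.1564), np.float64(27.7853)), (np.float64(0.0346), np.float64(0.5283), np.float64(-0.1562), np.float64(27.338)), (np.float64(0.035), np.float64(0.5281), np.float64(-0.1563), np.float64(27.7374))]
```

The silhouette fit puts the nut's flats at 27.8° now against 37° before. That is -9° mod 60, i.e. -69°, which matches the feel. Now I'll lower the key to the board.

```bash
T='.474 .390 .074'; python3 -m crank '[{"dx":0.006,"dy":-0.006,"dz":0.03,"roll":0},{"dx":0,"dy":0,"dz":0.045,"roll":0},{"dx":0,"dy":0,"dz":0.045,"roll":0},{"dx":0.002,"dy":0,"dz":0.04,"roll":0},{"dx":0.002,"dy":0,"dz":0.025,"roll":0},{"dx":0,"dy":0,"dz":0.012,"roll":0}]'>/dev/null; python3 st.py $T
```

```text
t 18.425 pos [0.475  0.3875 0.1001] ang y -47.76 tilt [-0.0435 -0.0027] q [-67.   30.4  31.7 102.2 -20.7  55.1 -73.9] F [-0.1 -0.1 -2.1] M [ 0.01 -0.04  0.01] g 0.458 shift [ 0.0019 -0.0018  0.0261]
```

```bash
T='.474 .390 .072'; python3 -m crank '[{"dx":0.001,"dy":0,"dz":0.015,"roll":0},{"dx":0,"dy":0,"dz":0.008,"roll":0}]'>/dev/null; python3 st.py $T; python3 -m crank '[{"dx":0,"dy":0,"dz":0.003,"roll":0}]'>/dev/null; python3 st.py $T;python3 -m crank '[{"dx":0,"dy":0,"dz":0.002,"roll":0}]'>/dev/null; python3 st.py $T
```

```text
t 18.675 pos [0.4758 0.3882 0.077 ] ang y -47.8 tilt [-0.042  -0.0013] q [-66.2  32.3  30.8 102.7 -21.9  52.9 -73. ] F [ 0.6  0.1 -3. ] M [-0.01 -0.03 -0.04] g 0.455 shift [ 0.     -0.0024  0.0051]
t 18.8 pos [0.476  0.3884 0.0742] ang y -47.81 tilt [-0.0416 -0.0009] q [-66.1  32.5  30.7 102.8 -22.1  52.6 -72.9] F [-0.1  0.4 -3.1] M [-0.02 -0.06 -0.05] g 0.458 shift [-0.0003 -0.0025  0.0022]
t 18.925 pos [0.4764 0.3887 0.0727] ang y -47.81 tilt [-0.0407  0.    ] q [-66.1  32.6  30.6 102.8 -22.2  52.4 -72.9] F [-0.9  0.1 -3.5] M [-0.01 -0.04 -0.05] g 0.457 shift [-0.0009 -0.0025  0.0008]
```

```bash
T='.474 .390 .072'; python3 -m crank '[{"dx":0,"dy":0,"dz":0.002,"roll":0}]'>/dev/null; python3 st.py $T; python3 -m crank '[{"dx":0,"dy":0,"dz":0.0015,"roll":0}]'>/dev/null; python3 st.py $T; python3 -m crank '[{"dx":0,"dy":0,"dz":0.001,"roll":0}]'>/dev/null; python3 st.py $T
```

```text
t 19.05 pos [0.4767 0.389  0.0723] ang y -47.8 tilt [-0.0408  0.0008] q [-66.   32.7  30.6 102.8 -22.3  52.4 -72.8] F [-2.5 -1.9  8.7] M [-0.74  0.77 -0.  ] g 0.453 shift [-0.0014 -0.0025  0.0004]
t 19.175 pos [0.4768 0.389  0.0724] ang y -47.82 tilt [-0.0415  0.0013] q [-66.   32.7  30.6 102.7 -22.3  52.4 -72.7] F [-3.2 -2.8  4.9] M [-0.63  0.69  0.01] g 0.45 shift [-0.0014 -0.0026  0.0005]
t 19.3 pos [0.4769 0.389  0.0725] ang y -47.82 tilt [-0.0419  0.0018] q [-66.   32.7  30.5 102.7 -22.3  52.4 -72.7] F [-1.6 -2.1  3.8] M [-0.59  0.65  0.02] g 0.456 shift [-0.0014 -0.0026  0.0006]
```

On the board. Releasing.

```bash
T='.474 .390 .072'; python3 -m crank '[{"dx":0,"dy":0,"dz":0,"roll":0},{"dx":0,"dy":0,"dz":0,"roll":0},{"dx":0,"dy":0,"dz":0,"roll":0},{"dx":0,"dy":0,"dz":0,"roll":0}]' 0.1 >/dev/null; python3 st.py $T
python3 - <<'E'
from h import *
p,d,c=grab('scene'); save('s3.png',p[120:230,300:430],5)
E
```

```text
t 19.8 pos [0.4789 0.3909 0.0728] ang y -47.8 tilt [-0.0364  0.0055] q [-65.9  32.7  30.5 102.6 -22.4  52.1 -72.7] F [ 0.4 -0.1  0.5] M [-0.02 -0.06 -0.04] g 0.9 shift [-0.0042 -0.0026  0.001 ]
```

View pics/s3.png

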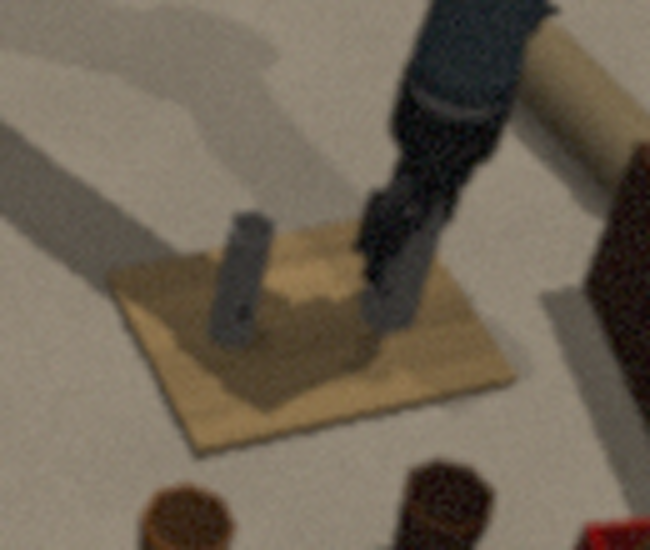

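The key stands upright on the board at (390,310), with the fingers open around it. I'll withdraw straight up.

```bash
T='.474 .390 .072'; python3 -m crank '[{"dx":-0.003,"dy":-0.002,"dz":-0.01,"roll":0},{"dx":0,"dy":0,"dz":-0.03,"roll":0},{"dx":0,"dy":0,"dz":-0.04,"roll":0},{"dx":0,"dy":0,"dz":-0.05,"roll":0},{"dx":0,"dy":0,"dz":-0.05,"roll":0},{"dx":0,"dy":0,"dz":-0.03,"roll":0}]' 0 >/dev/null; python3 st.py $T; python3 -m crank '[{"dx":-0.04,"dy":0.04,"dz":0,"roll":0},{"dx":-0.04,"dy":-0.04,"dz":0,"roll":0},{"dx":-0.04,"dy":-0.04,"dz":0,"roll":0},{"dx":-0.04,"dy":-0.04,"dz":0,"roll":0},{"dx":0,"dy":0,"dz":0,"roll":0},{"dx":0,"dy":0,"dz":0,"roll":0}]' 0 >/dev/null; python3 st.py $T
python3 - <<'E'
from fit import *
d,p,c=avg('top',4); save('end.png',p,1.5)
fit('key',c,d,.471,.389,KEY,.03,30,.07)
fit('small',c,d,.4835,.2695,[(.0315,.03),(.0315,.122)],.03,30,.07)
w=cloud(d,c); z=np.load('pics/t8.npz'); w0=cloud(z['d'],c)
ch=(abs(w[...,2]-w0[...,2])>.015); n,l,s,ce=cv2.connectedComponentsWithStats(ch.astype(np.uint8))
print([(s[i].tolist()) for i in range(1,n) if s[i,4]>15])
E
```

```text
t 20.6 pos [0.4805 0.3878 0.2884] ang y -47.83 tilt [-0.0412  0.0016] q [-70.7  19.4  36.5  92.5 -13.4  74.  -79.5] F [-0.6  0.2 -0.2] M [ 0.08 -0.04 -0.03] g 0.998 shift [3.100e-03 2.000e-04 2.165e-01]
t 21.35 pos [0.3085 0.3372 0.3021] ang y -48.11 tilt [-0.0314  0.0147] q [ -84.2   -4.5   31.7  112.7    0.4   71.5 -100.9] F [-0.7  0.7 -0.4] M [ 0.03 -0.09  0.03] g 1.002 shift [0.1615 0.0785 0.2255]
key [(np.float64(0.034), np.float64(0.476), np.float64(0.3904), np.float64(16.6237)), (np.float64(0.0341), np.float64(0.476), np.float64(0.3903), np.float64(76.719)), (np.float64(0.0343), np.float64(0.476), np.float64(0.3904), np.float64(16.6956))]
small [(np.float64(0.0359), np.float64(0.4838), np.float64(0.2704), np.float64(66.317)), (np.float64(0.0361), np.float64(0.4838), np.float64(0.2704), np.float64(6.3121)), (np.float64(0.0361), np.float64(0.4838), np.float64(0.2704), np.float64(6.4024))]
[[101, 216, 25, 9, 84], [99, 224, 25, 11, 81], [0, 263, 121, 121, 9973]]
```

View pics/end.png

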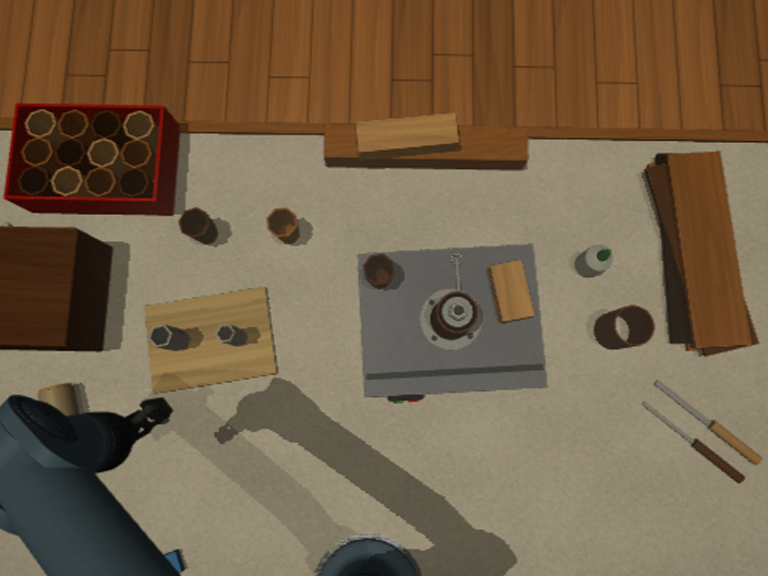

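The final top view shows both keys upright on the board, the wider one at (163,335) and the small one at (230,332). Nothing else has moved, and the arm is clear. Handing in.

```bash
python3 -c "
from plant import ctrl
print(ctrl.job_done())"
```

```text
the job is handed in; nothing more can be done
None
```

I handed the job in at about 21 s of the 70 s. The nut is backed off by about 1.2 rad (0.9 rad was needed), and the box key stands upright on the tool board again. The hand-in gives no verdict, so this rests on my own checks.

- **Fitting the key:** I gripped the wider key across its flats and felt it down over the nut. The wrist reading stayed within about 15 N, and the tool came down the 18 mm from the nut's top to the washer.
- **Turning the nut:** I turned it clockwise, and it gave at a steady 0.8 N m or so, in the loosening direction. The tool turned about 1.25 rad from where the nut began to move. The camera fit shows the flats 9° round, modulo 60°; that is about 1.2 rad, allowing for the one whole flat passed.
- **Key back on the board:** The last top picture puts the key about 5 mm from where it first stood.
- **Other things:** The small key has not moved. A height comparison with the first picture shows changes only at the box key and the arm, which is clear of everything.

**Tool tilt:** The tool picked up a lean of about 0.05–0.06 rad while moving, and I could not take it out. It stayed within the 0.12 rad allowed for seating, and the key stood upright when released. I did not measure the key's final tilt to better than what the picture shows.

**Camera disagreements:** The two cameras differed by 1–2 mm on positions, by about 5° on the nut's angle and by about 10° on the key's.

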